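# Size the vice gap with spacer plates

## Task

Find which spacer plate just fits the vice's gap by trying them from the thinnest upward, each well down between the jaws: a plate with plain side-to-side play is too thin and goes back in its own rack slot. The first that fits without such play must be left standing upright, fully home on the gap floor (stand it on the desk and take it again across its faces, since fingers at its ends cannot pass the vice's cheeks), with the other two plates in their own slots. Never drop a plate or knock one over, and leave the dropper bottle and the slide carton alone.

Things in the scene. Friction and masses are not known exactly. Their poses are not given: they have to be found in the camera images.
- vice: Fixed vice on a grey base, x -40 to +118 mm, 92 mm wide, 8 mm thick. Origin on the desk below vice_gap, same axes. Grey guide cheeks stand at both ends of the gap, inner faces at y = +-33 mm, 8 mm thick, x -19 to +31 mm, tops 82 mm above the desk: fingers holding a plate by its two ends meet them before it is down; held across its faces it goes all the way
- vice_gap (a point): Middle of the gap floor, 8 mm above the desk, at the foot of the fixed steel jaw's face. x crosses the gap from the fixed jaw (face at x = 0, 26 mm long towards -x) to the stop block's face (at an unknown, varying x); y runs along the gap, z up. Jaw and stop are 44 mm high. A plate that fits has 2 mm of play, one too thin 8 mm
- stop_a: One of two fixed steel stop blocks of unequal, untold length, 56 mm wide, 44 mm high, two dark screw heads on top. Either may be the one in use as the gap's far side; the other is parked behind it. Origin: middle of its rear lower edge, 56 mm (in use) or 108 mm (parked) from the fixed jaw's face along vice x; the block extends from there towards the gap
- stop_b: The other stop block; described as for stop_a, of another length
- rack: Fixed light wood rack 90 x 76 mm, base 8 mm thick; origin at the centre of its underside. Three slots side by side in x, thinnest at -x; walls between 24 mm high above the floor, 50 mm long (y); lips 6 mm high at y = +-33 mm close the slots' ends. Neighbouring plates stand 12 mm apart, too close for a finger; their two ends, 60 mm apart, are free above the lips
- plate_10_center (a point): Centre, 40 mm above its lower edge, of the thinnest spacer plate: loose plain aluminium, 10 mm thick (its x), 60 mm long (its y), 80 mm tall (its z), about 130 g. It starts upright in its rack slot. In the gap it stands upright with its x along the vice's x, either way round
- slot_10 (a point): Middle of the floor (8 mm above the desk) of the rack slot of the 10 mm plate, 12 mm wide; x across the slot, y along it, as the plate's own when it stands there
- plate_16_center (a point): Centre, 40 mm above its lower edge, of the middle spacer plate: loose plain aluminium, 16 mm thick (its x), 60 mm long (its y), 80 mm tall (its z), about 210 g. It starts upright in its rack slot. In the gap it stands upright with its x along the vice's x, either way round
- slot_16 (a point): Middle of the floor (8 mm above the desk) of the rack slot of the 16 mm plate, 18 mm wide; x across the slot, y along it, as the plate's own when it stands there
- plate_22_center (a point): Centre, 40 mm above its lower edge, of the thickest spacer plate: loose plain aluminium, 22 mm thick (its x), 60 mm long (its y), 80 mm tall (its z), about 280 g. It starts upright in its rack slot. In the gap it stands upright with its x along the vice's x, either way round
- slot_22 (a point): Middle of the floor (8 mm above the desk) of the rack slot of the 22 mm plate, 24 mm wide; x across the slot, y along it, as the plate's own when it stands there
- dropper_bottle: Bystander: dropper bottle 42 mm across, 110 mm tall, loose; origin at the centre of its underside
- slide_carton: Bystander: flat carton of slides 76 x 100 x 27 mm, loose; origin at the centre of its underside
Things that resemble listed ones, but are neither listed nor needed, are in the scene too. Leave any orange or red look-alike of the part that bears plate_16_center alone. What is shaped like the part that bears plate_22_center but red is not meant.

How it is judged:
On the way:
1. the thinnest plate is tried: its lower edge at least 8 mm down between the jaws (z of plate_10_center in the frame of vice_gap between 0.03 and 0.076 m and x of plate_10_center in the frame of vice_gap between 0 and 0.02 m and y of plate_10_center in the frame of vice_gap between -0.008 and 0.008 m), for 0.2 s.
At the end, for the whole second after the job is handed in: The plate that just fits (thickest that goes in) stands upright within 0.1 rad and fully home on the gap floor within 2.5 mm; each of the other two stands in its own rack slot, within 7 mm of its middle, down within 3.5 mm, tilt under 0.15 rad; all at rest (((x of stop_a in the frame of vice_gap below 0.08 m and ((z of plate_10_center in the frame of vice_gap between 0.036 and 0.0425 m and x of plate_10_center in the frame of vice_gap between 0 and 0.02 m and y of plate_10_center in the frame of vice_gap between -0.008 and 0.008 m) and angle between plate_10_center's own z axis and vertical below 0.1 rad) and (horizontal distance between plate_16_center and slot_16 below 0.007 m and z of plate_16_center in the frame of slot_16 below 0.0435 m and angle between plate_16_center's own z axis and vertical below 0.15 rad and angle between the y axis of plate_16_center and the y axis of slot_16, either way round below 0.3 rad)) or (x of stop_b in the frame of vice_gap below 0.08 m and ((z of plate_16_center in the frame of vice_gap between 0.036 and 0.0425 m and x of plate_16_center in the frame of vice_gap between 0 and 0.02 m and y of plate_16_center in the frame of vice_gap between -0.008 and 0.008 m) and angle between plate_16_center's own z axis and vertical below 0.1 rad) and (horizontal distance between plate_10_center and slot_10 below 0.007 m and z of plate_10_center in the frame of slot_10 below 0.0435 m and angle between plate_10_center's own z axis and vertical below 0.15 rad and angle between the y axis of plate_10_center and the y axis of slot_10, either way round below 0.3 rad))) and horizontal distance between plate_22_center and slot_22 below 0.007 m and z of plate_22_center in the frame of slot_22 below 0.0435 m and angle between plate_22_center's own z axis and vertical below 0.15 rad and angle between the y axis of plate_22_center and the y axis of slot_22, either way round below 0.3 rad and linear speed of each of plate_10, plate_16, plate_22 below 0.02 m/s); the robot touches nothing.
It fails at once if a plate is dropped or knocked over (moves faster than 0.3 m/s while no finger touches it) ((linear speed of plate_10 above 0.3 m/s and contact force between the fingers and plate_10 below 0.02 N) or (linear speed of plate_16 above 0.3 m/s and contact force between the fingers and plate_16 below 0.02 N) or (linear speed of plate_22 above 0.3 m/s and contact force between the fingers and plate_22 below 0.02 N)).
It fails at once if the dropper bottle or the carton is moved more than 25 mm (distance of any of dropper_bottle, slide_carton from where it was at the start of the episode above 0.025 m).
It also fails if it takes over 72 s, if anything falls off the work surface, if the arm or the gripper's body presses on something with over 40 N, if the wrist force passes 120 N, or if a joint passes its speed limit or range.

## Robot

A 7-joint arm with a two-finger parallel gripper is mounted at the origin on a cart in front of the work surface, level with it; the furniture and walls round the work are solid. World frame = base frame: x ahead of the robot, y to its left, z up, the work surface at z = 0. Lengths are in m, angles in rad, forces in N, time in s.
With the tool pointing down it reaches from about 0.4 to 0.85 m from the base axis. Payload 4.5 kg.
Tool frame: the origin (TCP) lies on the centre line of the jaws, within the pads' length; the fingertips stand 14 mm ahead of it and the grasp point (between the pads) lies 5 mm behind it (r.tcp_to_tips is the z of the fingertips in the tool frame, in m); z points along the fingers, y is the direction in which the jaws open and shut (so a half turn about z gives the same grasp; the last joint's range is limited). The gripper opens to 88 mm and grips with 3 to 60 N. Pads are 18 mm wide; open, the fingers measure 123 mm over their backs; the gripper's body (75 mm by 187 mm) begins 45 mm behind the grasp point.
Start: joints at [-1.069, 0.689, -0.195, 1.565, 0.157, 0.902, -0.215], TCP at [0.282, 0.558, 0.253] pointing down, gripper open.
Joint ranges: [-3.01, 3.01], [-0.46, 2.08], [-1.47, 1.51], [0.13, 2.56], [-1, 4.14], [0.04, 2.09], [-2.66, 2.66]. Speed limits (rad/s): [2.57, 2.57, 3.14, 3.14, 3.14, 3.14, 3.14].

## Interface

Orientations are given as a unit quaternion [x, y, z, w].
In Python, from plant import r, viewer gives the robot as it stands.
- The arm moves only by the shell command python3 -m inch 'ROWS' [FORCE]. ROWS is JSON, a list of rows, each a list of 3 entries, a list of its own where there are three numbers: the closure, from 0 (fully open) to 1 (shut), then the shift along the tool's x, y, z in cm, then the turn about the tool's z in degrees. In form: [[fingers, [x, y, z], yaw], ...]. A call has 1 to 20 rows; each row is the pose to reach, as a shift and turn from the pose commanded when the call began, along the tool's axes at that moment; what a row does not reach only later rows make up. A row lasts 1/10 s, in which the tool goes at most 50 mm and 8.59 degrees, less where a joint would pass 70% of its speed; a pose out of reach is approached as far as the arm can. A call with a gripper value outside its range is refused whole. The fingers move at their own pace and stop on an object; FORCE is the grip in N (left out, the last holds). Time passes only in rows, so rows that repeat a pose let the fingers close. It gives the time, the measured TCP pose, the force and the opening at its end, in the units of the state.
- r.get_state(): the state, without advancing time (a new reading comes with each control period).
- viewer.snapshot(name): name is "side" or "top" or "wrist"; returns the picture (384x512x3 uint8, red, green, blue); there is no depth.
- viewer.camera_params(name): a dict with "intrinsics" (3x3 intrinsics, pixels), "world_to_cam" (4x4, takes a point from world to camera coordinates). Camera axes: x right, y up, looking along -z (the intrinsics and any distortion apply to the point x, -y, -z); pixel columns grow to the right and rows downward; lengths in m; the calibration is good to about 2 mm. A picture is of the moment at which its call begins: read the wrist's pose just before it. camera_params takes no time and is no camera call; for the wrist camera it gives the pose at the moment of the call.
- r.finish_job(): hands the job in, once; it reports no verdict.
Trained networks look in the newest picture that a camera, given by its name, has taken for a name from the list of things; names that differ only in an ending like _2 or _b are one class to them, and where a whole thing is asked for, a point or a joint stands for the part that bears it (a point fixed in the world has none). Each returns a list of dicts, best first, with "p" (0 to 1); they miss things now and then, are a little off and sometimes report something else, mostly with a low value. They report only what shows in the picture. A call takes as long as a camera call. They do not tell look-alikes from the thing itself.
- viewer.outline_of(camera, name): "pixels" (384x512 bool, what is visible of it) and "bbox" ([left, top, width, height] in pixels, round what is visible of it).
The state is a dict: "clock": time; "q": joint angles; "qd": joint speeds; "joint_torque": joint torques, N m; "tool_pos": TCP position; "eef_rot": TCP orientation; "contact_force": force on the tool from outside, world axes, zero at the start; "moment": the same for the moment, N m; "opening": opening from 0.0 (shut) to 1.0 (fully open).
Only numpy, scipy, OpenCV 4.12 (cv2) and the standard library are available. Lean on these libraries where they do the work, as an engineer would, in place of code of your own. Each camera call takes 0.05 s, during which the arm holds its last target.

## Working session

There is one attempt and no reset: what is moved stays moved. The work goes in short steps, Python scripts to look and compute and a shell command to move; the robot and the scene stay as the last step left them, time stands still between calls to the robot, and variables do not carry over. Pictures are saved under pics/ and viewed, and the job is handed in when it is done.

```bash
ls; mkdir -p pics; python3 - <<'E'
from plant import r, viewer
import cv2
s=r.get_state(); print(s, r.tcp_to_tips)
for c in ["side","top","wrist"]:
    im=viewer.snapshot(c); cv2.imwrite(f"pics/a_{c}.png",im[:,:,::-1])
    p=viewer.camera_params(c); print(c,p)
E
```

```text
pics
{'clock': 0.0, 'q': array([-1.06921023,  0.69000001, -0.19452031,  1.56628391,  0.15731638,
        0.90250343, -0.21513075]), 'qd': array([-0.00126561,  0.00172884,  0.00089554, -0.00086754, -0.00116079,
       -0.00159761,  0.00217683]), 'joint_torque': array([ 8.39677559e-04, -5.27554071e+01, -1.26672439e+00, -1.53435820e+01,
       -5.26903197e-02,  6.62354840e-03,  1.72882551e-04]), 'tool_pos': array([0.28160038, 0.55731694, 0.25191619]), 'eef_rot': array([ 2.31736403e-01,  9.72778201e-01, -8.89270127e-04, -1.41966112e-04]), 'contact_force': array([-0.032264  , -0.80284794,  0.32833639]), 'moment': array([0.04016135, 0.0125098 , 0.04992424]), 'opening': 0.9983011686666647} 0.014
side {'intrinsics': array([[361.09490109,   0.        , 256.78932309],
       [  0.        , 361.09490109, 193.38379342],
       [  0.        ,   0.        ,   1.        ]]), 'world_to_cam': array([[ 9.99989657e-01, -8.36517848e-05,  4.54736911e-03,
        -5.37794549e-01],
       [-3.92713244e-03,  4.88452151e-01,  8.72581843e-01,
        -2.04101328e-02],
       [-2.29416525e-03, -8.72590677e-01,
[... 304 characters left out ...]
 'world_to_cam': array([[-0.00616005, -0.99992401, -0.01067853, -0.07688058],
       [ 0.99419196, -0.00727144,  0.10737534, -0.53459138],
       [-0.10744483, -0.00995507,  0.99416121, -1.26866572],
       [ 0.        ,  0.        ,  0.        ,  1.        ]])}
wrist {'intrinsics': array([[323.56785486,   0.        , 254.5231548 ],
       [  0.        , 323.56785486, 186.40338436],
       [  0.        ,   0.        ,   1.        ]]), 'world_to_cam': array([[ 0.45079092,  0.89262644, -0.00236284, -0.62423672],
       [-0.86259211,  0.43493914, -0.25838497,  0.03618611],
       [-0.22961356,  0.11851576,  0.96603914, -0.3900457 ],
       [ 0.        ,  0.        ,  0.        ,  1.        ]])}
```

View pics/a_side.png

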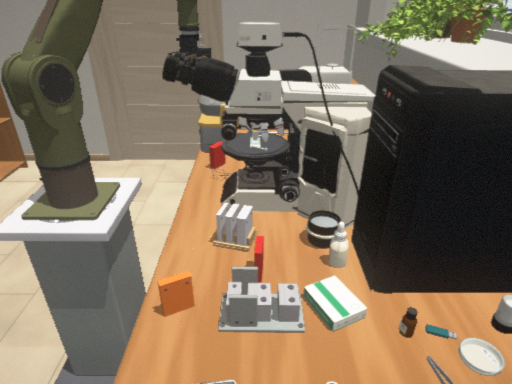

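View pics/a_top.png

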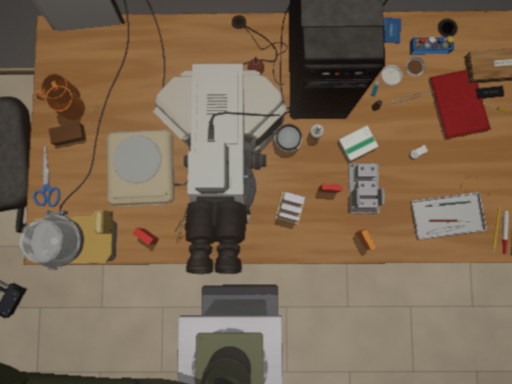

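View pics/a_wrist.png

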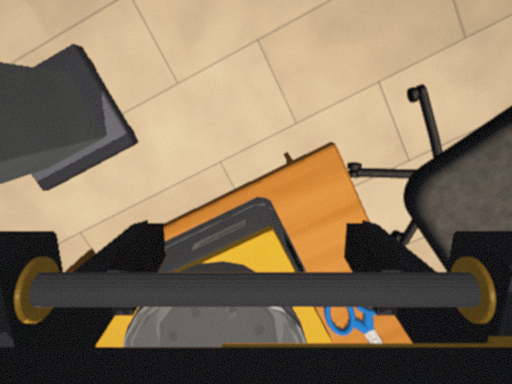

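```bash
cat > h.py <<'E'
import numpy as np, cv2
from plant import r, viewer
def P(c):
    p=viewer.camera_params(c); return p["intrinsics"],p["world_to_cam"]
def proj(c,X,kw=None):
    K,T=kw or P(c); X=np.atleast_2d(X); q=X@T[:3,:3].T+T[:3,3]
    q=q*[1,-1,-1]; u=q@K.T; return u[:,:2]/u[:,2:]
def ray(c,uv,kw=None):
    K,T=kw or P(c); d=np.linalg.inv(K)@[uv[0],uv[1],1]; d=d*[1,-1,-1]
    R=T[:3,:3]; return -R.T@T[:3,3], R.T@d
def atz(c,uv,z,kw=None):
    o,d=ray(c,uv,kw); return o+d*(z-o[2])/d[2]
def tri(a,ua,b,ub):
    o1,d1=ray(a,ua);o2,d2=ray(b,ub)
    A=np.stack([d1,-d2],1); t=np.linalg.lstsq(A,o2-o1,rcond=None)[0]
    p,q=o1+d1*t[0],o2+d2*t[1]; return (p+q)/2,np.linalg.norm(p-q)
E
python3 - <<'E'
from h import *
for n,s,t in [("eyep low/near",(168,68),(200,265)),("eyep R",(180,78),(228,265)),("head cam top",(258,25),(205,170)),("eyep base",(235,78),(215,205)),("tower front top",(385,110),(350,115))]:
    print(n,*tri("side",s,"top",t))
for z in [0,.1,.3,.5]: print(z,atz("top",(200,265),z),atz("side",(168,68),z))
import cv2
for c,n in [("side","plate_16_center"),("top","plate_16_center"),("top","rack"),("side","rack"),("top","vice"),("top","stop_a"),("side","stop_a"),("top","plate_10_center"),("top","dropper_bottle"),("top","slide_carton")]:
    viewer.snapshot(c) if 0 else None
    for o in viewer.outline_of(c,n)[:6]: print(c,n,o["p"],o["bbox"],int(o["pixels"].sum()))
for c in ("side","top"):
    im=cv2.imread(f"pics/a_{c}.png")
    x0,y0,w,h=(150,190,260,180) if c=="side" else (260,110,200,150)
    cv2.imwrite(f"pics/z_{c}.png",cv2.resize(im[y0:y0+h,x0:x0+w],None,fx=3,fy=3,interpolation=cv2.INTER_CUBIC))
E
```

```text
eyep low/near [0.32108111 0.03847372 0.36989907] 0.022345586471043993
eyep R [ 0.34006784 -0.01946499  0.35711844] 0.018851514748676926
head cam top [0.53523352 0.01785011 0.47154203] 0.006655055586598505
eyep base [0.47510751 0.01022134 0.35091704] 0.012892726645689459
tower front top [ 0.71594966 -0.32066692  0.35829974] 0.07327985192982198
0 [0.30751975 0.09332242 0.        ] [-0.17592607  2.10429093  0.        ]
0.1 [0.31413524 0.07915422 0.1       ] [-0.04463609  1.54568986  0.1       ]
0.3 [0.32736623 0.05081782 0.3       ] [0.21794388 0.42848772 0.3       ]
0.5 [0.34059721 0.02248143 0.5       ] [ 0.48052385 -0.68871443  0.5       ]
side plate_16_center 0.9 [256.5, 237.3, 8.1, 47.9] 308
side plate_16_center 0.85 [224.6, 201.5, 12.8, 43.3] 415
side plate_16_center 0.66 [156.8, 271.6, 34.6, 44.1] 1205
side plate_16_center 0.65 [327.6, 219.9, 20.2, 49.7] 683
top plate_16_center 0.67 [278.7, 202.2, 20.4, 10.1] 160
top plate_16_center 0.51 [319.1, 183.2, 22.4, 9.8] 181
top plate_16_center 0.48 [353.7, 228.3, 19.1, 21.8] 208
top rack 0.78 [275.9, 195.9, 25.1, 25.2] 242
side rack 0.7 [215.4, 229.4, 41.6, 20.9] 374
side rack 0.17 [238.6, 203.7, 13.4, 41.9] 459
top stop_a 0.75 [353.3, 165.1, 24.4, 11.7] 288
top stop_a 0.63 [356.5, 180.8, 17.3, 15.7] 278
side stop_a 0.95 [273.8, 283.3, 26.9, 42.6] 878
side stop_a 0.86 [248.4, 281.1, 20.2, 40.6] 647
top plate_10_center 0.56 [276.8, 212.6, 26.0, 10.4] 103
top dropper_bottle 0.52 [309.2, 124.1, 14.0, 14.6] 166
top slide_carton 0.7 [337.6, 125.7, 41.0, 34.7] 854
top slide_carton 0.25 [350.9, 163.7, 34.2, 50.7] 970
```

```bash
ls -la; python3 -m inch 2>&1 | tail -5
```

```text
total 16
drwxr-xr-x  3 agent agent 4096 Dec  7 15:33 .
drwxr-xr-x 23 root  root  4096 Dec  7 15:32 ..
-rw-r--r--  1 agent agent  670 Dec  7 15:33 h.py
drwxr-xr-x  2 agent agent 4096 Dec  7 15:33 pics
invalid input
```

View pics/z_side.png

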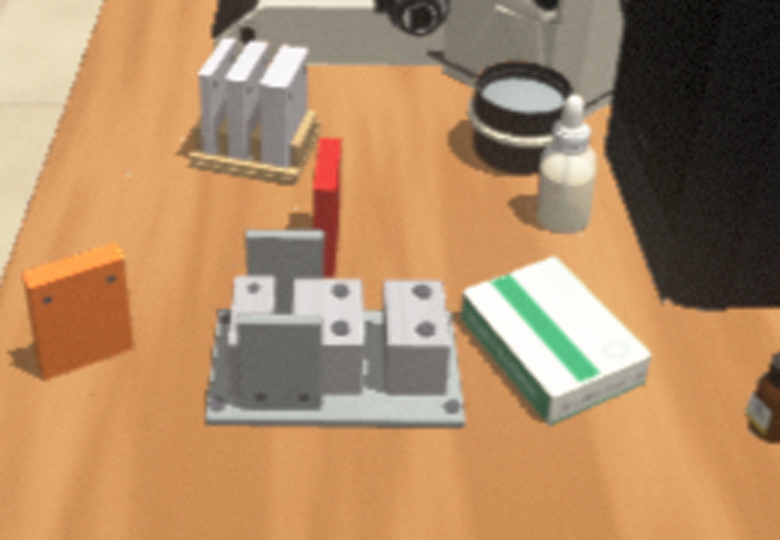

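View pics/z_top.png

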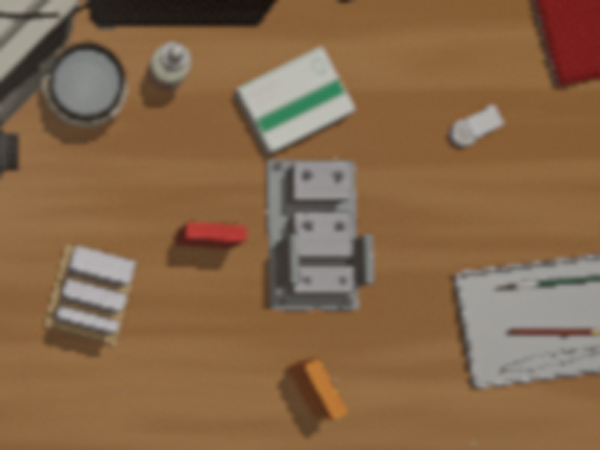

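```bash
python3 -m inch '[[0,[0,0,-5],0],[0,[0,0,-10],0],[0,[0,0,-15],0],[0,[0,0,-20],0],[0,[0,0,-25],0],[0,[0,0,-30],0],[0,[0,0,-30],0]]'
```

```text
clock: 1.35
tool_pos: [0.2823, 0.5596, 0.5606]
eef_rot: [0.232, 0.973, 0.008, 0.001]
contact_force: [-0.3, 0.6, 0.7]
opening: 1.001
```

```bash
python3 -m inch '[[0,[-3,-3.9,0],-1],[0,[-6,-7.8,0],-2],[0,[-9,-11.7,0],-3],[0,[-12,-15.6,0],-4],[0,[-15,-19.5,0],-5],[0,[-18,-23.4,0],-6],[0,[-21,-27.3,0],-7],[0,[-24,-31.2,0],-8],[0,[-27,-35.1,0],-9],[0,[-30,-39,0],-10],[0,[-33,-43,0],-11],[0,[-36,-47,0],-12],[0,[-39,-51,0],-13],[0,[-42,-55,0],-13],[0,[-45,-59,0],-13],[0,[-45,-59,0],-13],[0,[-45,-59,0],-13]]'
python3 - <<'E'
from h import *
s=r.get_state();print(s["q"])
for c in ["wrist","side","top"]:
    kw=P(c); im=viewer.snapshot(c); cv2.imwrite(f"pics/b_{c}.png",im[:,:,::-1]); 
    if c=="wrist":np.savez("b.npz",K=kw[0],T=kw[1]); print(ray(c,(255,190))) 
E
```

```text
clock: 3.05
tool_pos: [0.4171, -0.1722, 0.552]
eef_rot: [0.121, 0.993, 0.0, -0.001]
contact_force: [-0.5, 1.1, 0.0]
opening: 1.0
[ 0.08091842  0.1918144   0.27413262  1.4944528  -0.0521543   1.46378979
  1.68311442]
(array([ 0.35356737, -0.15500046,  0.68486463]), array([ 0.26051807, -0.06239068, -0.9635162 ]))
```

View pics/b_wrist.png

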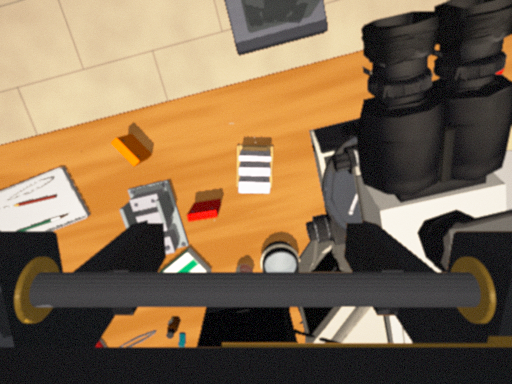

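View pics/b_side.png

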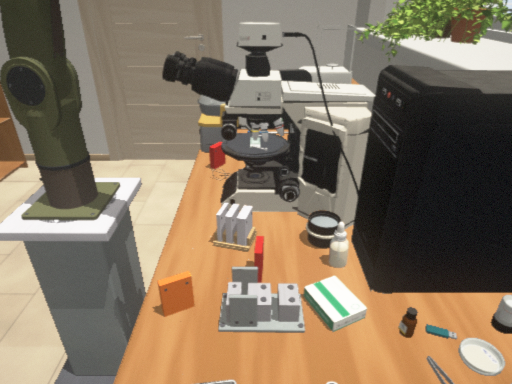

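```bash
python3 - <<'E'
from h import *
W=np.load("b.npz"); 
import h
_P=h.P
def P2(c): return (W["K"],W["T"]) if c=="wrist" else _P(c)
h.P=P2
print("wrist stage right-most..", [atz("wrist",(326,185),z) for z in (.1,.15,.2)])
print("knob", [atz("wrist",(308,228),z) for z in (.05,.1,.15)])
print("stage side left", tri("side",(222,145),"wrist",(340,160)))
print("stage side near", tri("side",(258,158),"wrist",(328,185)))
print("knob side near", tri("side",(291,188),"wrist",(316,230)))
print("base corner", tri("side",(222,205),"wrist",(312,132)))
print("rack/vice approx", atz("wrist",(255,172),.05), atz("wrist",(165,215),.05))
for c in ("wrist",):
    im=cv2.imread(f"pics/b_{c}.png")
    cv2.imwrite(f"pics/zb_{c}.png",cv2.resize(im[110:290,100:340],None,fx=3,fy=3,interpolation=cv2.INTER_CUBIC))
E
```

```text
wrist stage right-most.. [array([ 0.53371329, -0.0636679 ,  0.1       ]), array([ 0.5182988 , -0.07156906,  0.15      ]), array([ 0.50288431, -0.07947022,  0.2       ])]
knob [array([ 0.63192118, -0.10983867,  0.05      ]), array([ 0.60998436, -0.11348012,  0.1       ]), array([ 0.58804753, -0.11712158,  0.15      ])]
stage side left (array([ 0.45820474, -0.054729  ,  0.20169759]), np.float64(0.021500797506450422))
stage side near (array([ 0.52818143, -0.06812064,  0.16336586]), np.float64(0.02544640705135321))
knob side near (array([ 0.62319585, -0.09830591,  0.09568105]), np.float64(0.006337727589241704))
base corner (array([ 0.44116763, -0.0582033 ,  0.02096141]), np.float64(0.0011005482392682118))
rack/vice approx [ 0.48829746 -0.18895967  0.05      ] [ 0.53194359 -0.39254437  0.05      ]
```

View pics/zb_wrist.png

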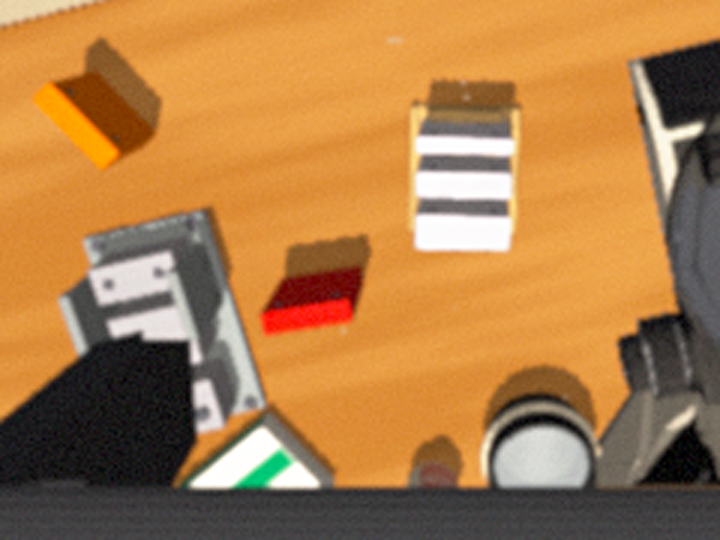

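```bash
python3 -m inch '[[0,[-1,0,5],0],[0,[-2,-1,10],0],[0,[-3,-1,15],0],[0,[-3,-1,20],0],[0,[-3,-1,25],0],[0,[-3,-1,25],0],[0,[-3,-1,25],0]]'
cat >> h.py <<'E'
def shot(c,name):
    kw=P(c); im=viewer.snapshot(c)[:,:,::-1]; cv2.imwrite(f"pics/{name}.png",im); np.savez(f"{name}.npz",K=kw[0],T=kw[1]); return im
def load(name):
    d=np.load(f"{name}.npz"); return d["K"],d["T"]
def zoom(name,x0,y0,w,h,f=3):
    im=cv2.imread(f"pics/{name}.png"); z=cv2.resize(im[y0:y0+h,x0:x0+w],None,fx=f,fy=f,interpolation=cv2.INTER_CUBIC); cv2.imwrite(f"pics/{name}_z.png",z)
E
python3 - <<'E'
from h import *
shot("wrist","c"); zoom("c",130,60,260,190)
E
```

```text
clock: 3.9
tool_pos: [0.4444, -0.1875, 0.3031]
eef_rot: [0.119, 0.993, 0.0, -0.001]
contact_force: [0.6, -0.5, 0.9]
opening: 1.005
```

View pics/c.png

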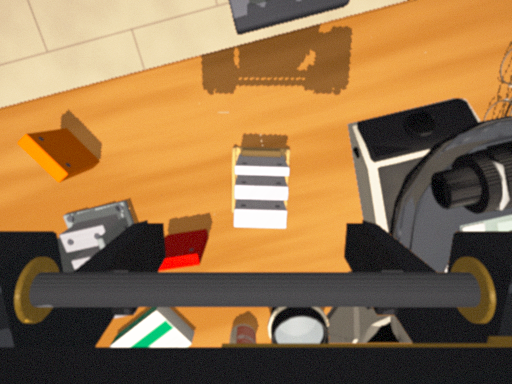

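View pics/c_z.png

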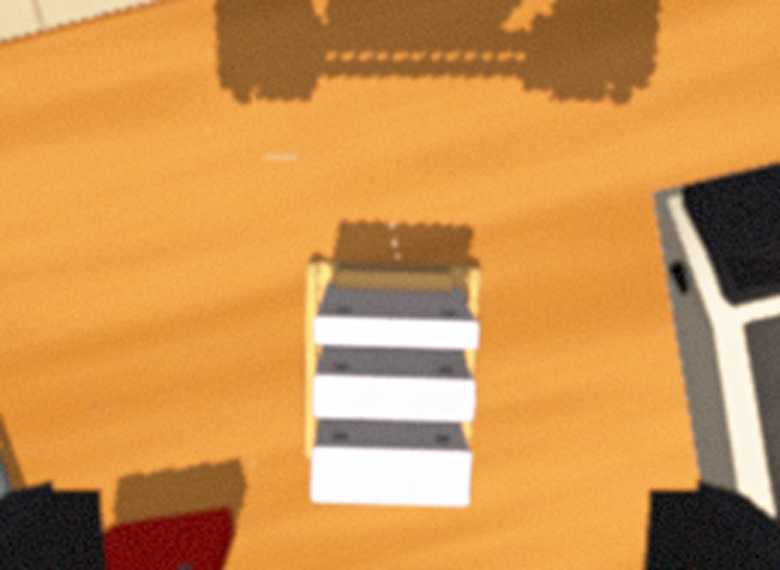

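```bash
python3 - <<'E'
from h import *
im=cv2.imread("pics/c.png").astype(int); kw=load("c")
m=(im.min(2)>185); m[:,:225]=0; m[:,300:]=0; m[:155]=0;m[235:]=0
n,l,st,ce=cv2.connectedComponentsWithStats(m.astype(np.uint8))
for i in range(1,n):
    if st[i,4]<60: continue
    c=max(cv2.findContours((l==i).astype(np.uint8),0,1)[0],key=len)
    bx=cv2.boxPoints(cv2.minAreaRect(c))
    W=np.array([atz("w",b,.088,kw) for b in bx]); C=atz("w",ce[i],.088,kw)
    e=[W[1]-W[0],W[2]-W[1]]; L=max(e,key=np.linalg.norm); 
    if L[1]<0:L=-L
    print(st[i],ce[i],C.round(4),[round(np.linalg.norm(v)*1000,1) for v in e],np.degrees(np.arctan2(L[1],L[0])))
s=r.get_state();print(s["tool_pos"],s["eef_rot"])
E
```

```text
[234 165  56  12 510] [261.41372549 170.46078431] [ 0.4547 -0.182   0.088 ] [np.float64(10.5), np.float64(60.3)] 74.30677860921652
[234 185  54  16 765] [260.48104575 192.32418301] [ 0.4787 -0.1888  0.088 ] [np.float64(16.5), np.float64(59.3)] 74.62581897498401
[234 209  53  20 979] [259.87334014 218.33503575] [ 0.5086 -0.1967  0.088 ] [np.float64(22.5), np.float64(59.3)] 74.4893836912109
[ 0.44546196 -0.18824466  0.3044596 ] [ 1.19483408e-01  9.92835261e-01 -9.99817407e-05  1.35989074e-03]
```

```bash
python3 -m inch '[[0,[-0.4,0.4,5],1],[0,[-0.7,0.8,10],1.9],[0,[-0.7,0.8,14],1.9],[0,[-0.7,0.8,16.5],1.9],[0,[-0.7,0.8,16.5],1.9]]'
python3 - <<'E'
from h import *
shot("wrist","d")
E
```

```text
clock: 4.45
tool_pos: [0.454, -0.1822, 0.1374]
eef_rot: [0.136, 0.991, 0.0, 0.0]
contact_force: [-0.0, -0.4, 0.7]
opening: 0.999
```

View pics/d.png

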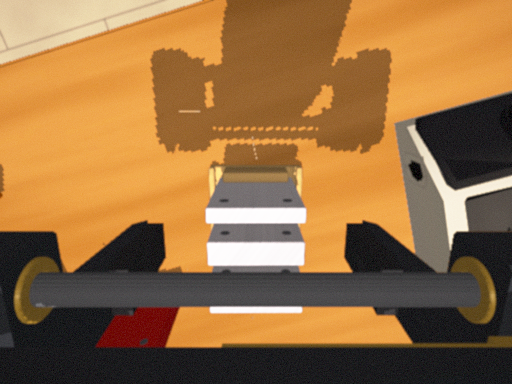

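```bash
cat >> h.py <<'E'
def plates(name,z,box,thr=185,amin=60):
    im=cv2.imread(f"pics/{name}.png").astype(int); kw=load(name)
    m=(im.min(2)>thr); k=np.zeros_like(m); k[box[1]:box[3],box[0]:box[2]]=1; m&=k
    n,l,st,ce=cv2.connectedComponentsWithStats(m.astype(np.uint8))
    for i in range(1,n):
        if st[i,4]<amin: continue
        c=max(cv2.findContours((l==i).astype(np.uint8),0,1)[0],key=len)
        bx=cv2.boxPoints(cv2.minAreaRect(c))
        W=np.array([atz("w",b,z,kw) for b in bx]); C=atz("w",ce[i],z,kw)
        e=[W[1]-W[0],W[2]-W[1]]; L=max(e,key=np.linalg.norm)
        if L[1]<0:L=-L
        print(st[i],C.round(4),[round(np.linalg.norm(v)*1000,1) for v in e],round(np.degrees(np.arctan2(L[1],L[0])),2))
E
python3 - <<'E'
from h import *
plates("d",.088,(195,190,315,268)); print(r.get_state()["tool_pos"])
E
```

```text
[ 206  208  100   16 1532] [ 0.4546 -0.1818  0.088 ] [np.float64(58.7), np.float64(9.5)] 74.35
[ 207  242   98   24 2313] [ 0.4787 -0.1883  0.088 ] [np.float64(59.2), np.float64(15.5)] 74.35
[ 0.45454655 -0.182648    0.13886753]
```

```bash
python3 -m inch '[[0,[0,0,3],0],[0,[0,0,6],0],[0,[0,0,6],0],[0.6,[0,0,6],0],[0.6,[0,0,6],0],[0.6,[0,0,6],0],[0.6,[0,0,6],0],[0.6,[0,0,6],0]]' 25
```

```text
clock: 5.3
tool_pos: [0.4538, -0.1825, 0.0789]
eef_rot: [0.136, 0.991, -0.0, 0.001]
contact_force: [-0.7, 0.7, 9.1]
opening: 0.676
```

```bash
python3 -m inch '[[0.6,[0,0,-1],0],[0.6,[0,0,-3],0],[0.6,[0,0,-6],0],[0.6,[0,0,-11],0],[0.6,[0,0,-16],0],[0.6,[0,0,-21],0],[0.6,[0,0,-24],0],[0.6,[0,0,-24],0]]'; python3 - <<'E'
from h import *
for p in [(368,203),(368,197.5),(368,190)]: print(atz("top",p,.052))
shot("side","e"); shot("wrist","ew"); zoom("e",150,150,200,150)
E
```

```text
clock: 6.1
tool_pos: [0.4545, -0.1834, 0.3222]
eef_rot: [0.137, 0.991, -0.001, 0.005]
contact_force: [0.4, -0.4, -0.9]
opening: 0.678
[ 0.49437634 -0.42443439  0.052     ]
[ 0.51117866 -0.42502682  0.052     ]
[ 0.53416805 -0.4258374   0.052     ]
```

View pics/e.png

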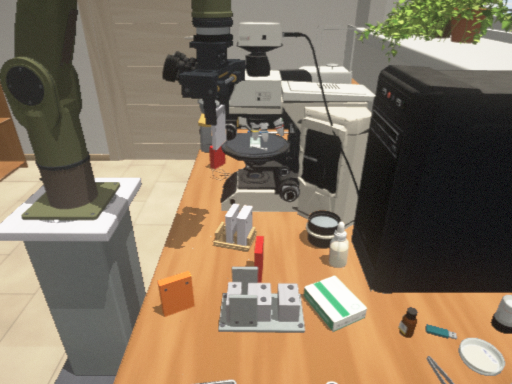

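View pics/ew.png

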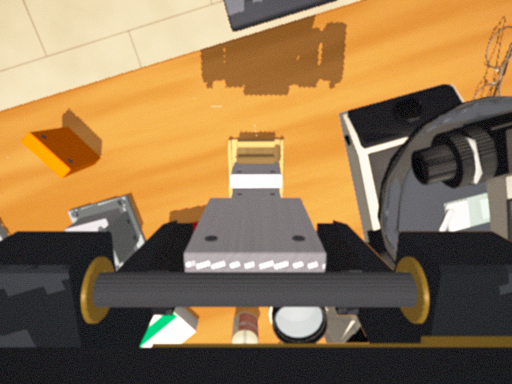

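```bash
python3 -m inch '[[0.6,[-2.4,-4.4,0],-3],[0.6,[-4.8,-8.7,0],-6],[0.6,[-7.2,-13.1,0],-9],[0.6,[-9.5,-17.4,0],-12],[0.6,[-11.9,-21.8,0],-15.6],[0.6,[-11.9,-21.8,0],-15.6],[0.6,[-11.9,-21.8,0],-15.6]]'; python3 - <<'E'
from h import *
shot("wrist","f"); zoom("f",150,50,220,180)
E
```

```text
clock: 6.9
tool_pos: [0.5068, -0.4248, 0.3143]
eef_rot: [0.002, 1.0, 0.002, -0.002]
contact_force: [0.7, 1.2, -2.5]
opening: 0.671
```

View pics/f.png

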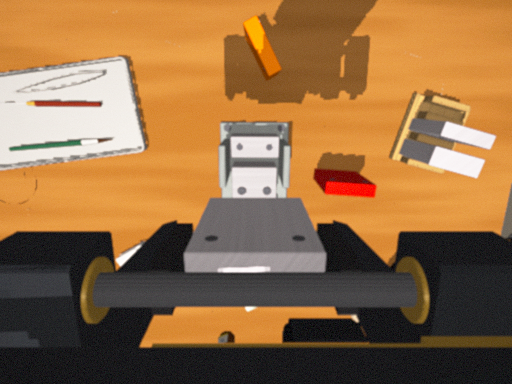

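View pics/f_z.png

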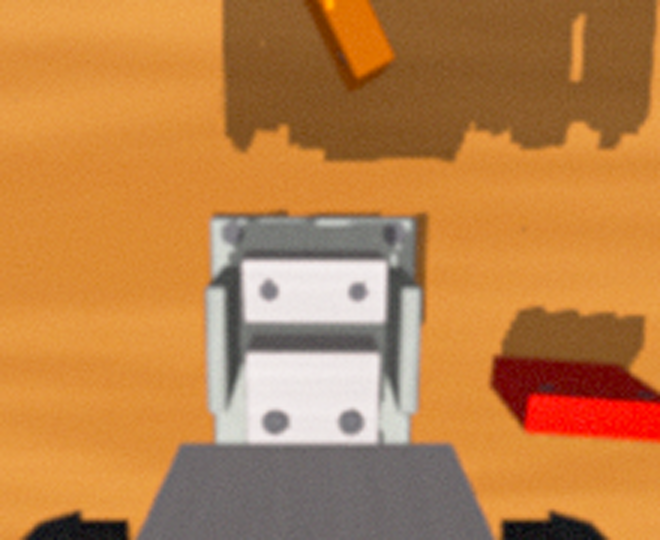

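```bash
python3 - <<'E'
from h import *
kw=load("f")
f=lambda u,v:(150+(u+.5)/3-.5,50+(v+.5)/3-.5)
for z in (.044,.052):
  for n,p in dict(jaw_frontL=(242,259),jaw_frontR=(387,259),jaw_rearL=(244,323),jaw_rearR=(388,323),stopL=(247,351),stopR=(379,351)).items():
    print(z,n,atz("w",f(*p),z,kw).round(4))
for n,p in dict(chL_f=(207,287),chL_r=(212,412),chLi=(226,287),chRi=(401,287),chR_f=(420,287),chR_r=(416,412)).items(): print(n,atz("w",f(*p),.082,kw).round(4))
for n,p in dict(baseL=(211,218),baseR=(414,218)).items(): print(n,atz("w",f(*p),.008,kw).round(4))
s=r.get_state(); print(s["tool_pos"],s["eef_rot"])
E
```

```text
0.044 jaw_frontL [ 0.4827 -0.4537  0.044 ]
0.044 jaw_frontR [ 0.483  -0.3938  0.044 ]
0.044 jaw_rearL [ 0.5094 -0.4535  0.044 ]
0.044 jaw_rearR [ 0.5097 -0.393   0.044 ]
0.044 stopL [ 0.5213 -0.4525  0.044 ]
0.044 stopR [ 0.5216 -0.3967  0.044 ]
0.052 jaw_frontL [ 0.4819 -0.4531  0.052 ]
0.052 jaw_frontR [ 0.4822 -0.3945  0.052 ]
0.052 jaw_rearL [ 0.508  -0.4529  0.052 ]
0.052 jaw_rearR [ 0.5083 -0.3937  0.052 ]
0.052 stopL [ 0.5197 -0.4519  0.052 ]
0.052 stopR [ 0.52   -0.3972  0.052 ]
chL_f [ 0.4892 -0.4643  0.082 ]
chL_r [ 0.5379 -0.464   0.082 ]
chLi [ 0.4893 -0.4572  0.082 ]
chRi [ 0.4896 -0.3913  0.082 ]
chR_f [ 0.4896 -0.3842  0.082 ]
chR_r [ 0.5383 -0.3846  0.082 ]
baseL [ 0.4682 -0.4696  0.008 ]
baseR [ 0.4686 -0.3793  0.008 ]
[ 0.50755043 -0.42314882  0.31501187] [ 0.0011832   0.99999539  0.0021486  -0.00179198]
```

```bash
python3 -m inch '[[0.6,[-0.4,0,5],0],[0.6,[-0.7,0,10],0],[0.6,[-0.7,0,14],0],[0.6,[-0.7,0,17.5],0],[0.6,[-0.7,0,17.5],0],[0.6,[-0.7,0,17.5],0]]'; python3 - <<'E'
from h import *
for i in range(3):
    shot("side","g"); s=r.get_state(); print(s["tool_pos"],s["eef_rot"],s["contact_force"])
zoom("g",190,200,160,160,4); shot("wrist","gw")
E
```

```text
clock: 7.55
tool_pos: [0.5152, -0.422, 0.1419]
eef_rot: [0.0, 1.0, 0.002, -0.001]
contact_force: [0.7, 0.5, -0.5]
opening: 0.709
[ 0.51566832 -0.42191966  0.14240032] [-7.20027773e-05  9.99998861e-01  1.41877979e-03 -5.09555167e-04] [-0.08423663 -0.6926531  -1.6918346 ]
[ 0.51587876 -0.42223327  0.14275524] [-7.80659403e-05  9.99999354e-01  1.12276962e-03 -1.60283940e-04] [ 0.12290717 -0.9756358  -1.43469401]
[ 0.51595673 -0.42263533  0.1429882 ] [3.62437657e-05 9.99999646e-01 8.37529910e-04 6.97944081e-05] [ 0.05899336 -0.02575012 -0.66803788]
```

View pics/g_z.png

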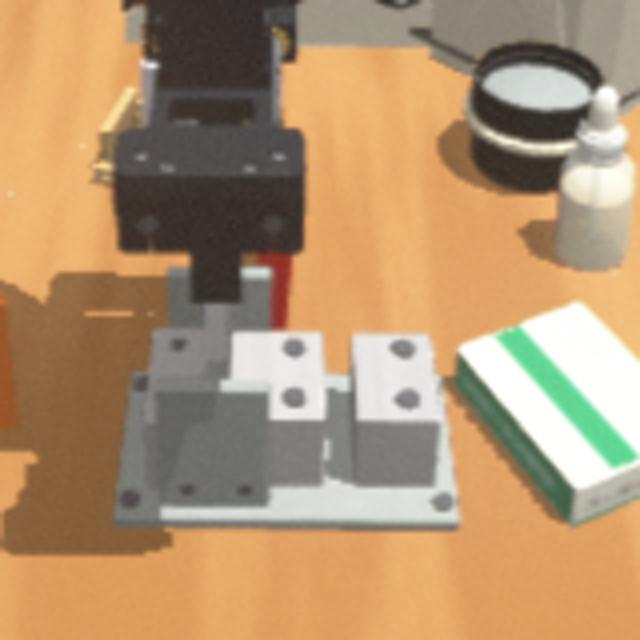

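View pics/gw.png

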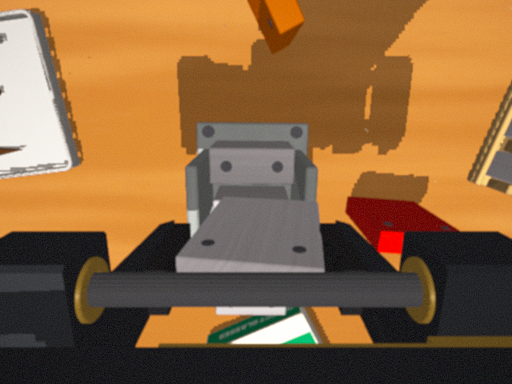

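```bash
python3 - <<'E'
from h import *
zoom("gw",150,110,200,220,3)
zoom("g",190,240,100,90,7)
E
```

```text
(no output)
```

View pics/gw_z.png

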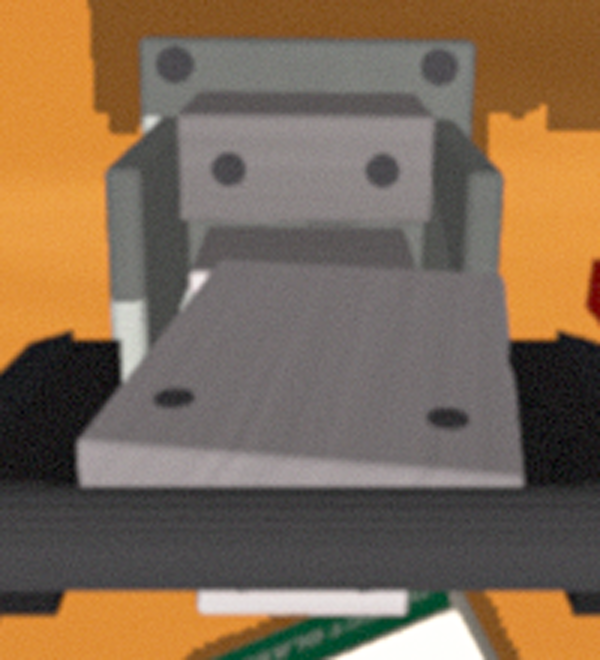

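View pics/g_z.png

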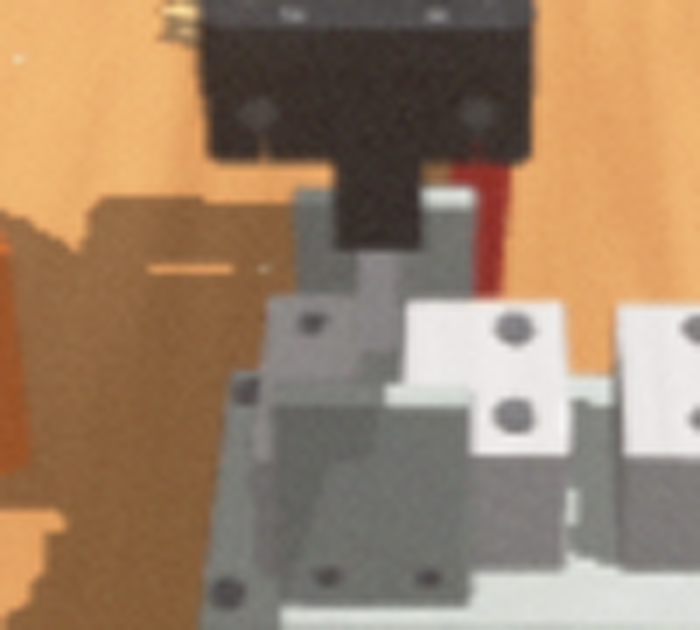

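```bash
python3 -m inch '[[0.6,[0,0,-1],0],[0.6,[0,0,-2.5],0],[0.6,[0,0,-4],0],[0.6,[0,0,-4],0]]' 40; python3 - <<'E'
from h import *
shot("wrist","hw"); zoom("hw",150,110,200,220,3); print(r.get_state()["opening"])
E
```

```text
clock: 8.15
tool_pos: [0.517, -0.426, 0.1865]
eef_rot: [0.001, 1.0, -0.002, 0.003]
contact_force: [0.2, -0.0, -0.4]
opening: 0.702
0.7040632675021945
```

View pics/hw_z.png

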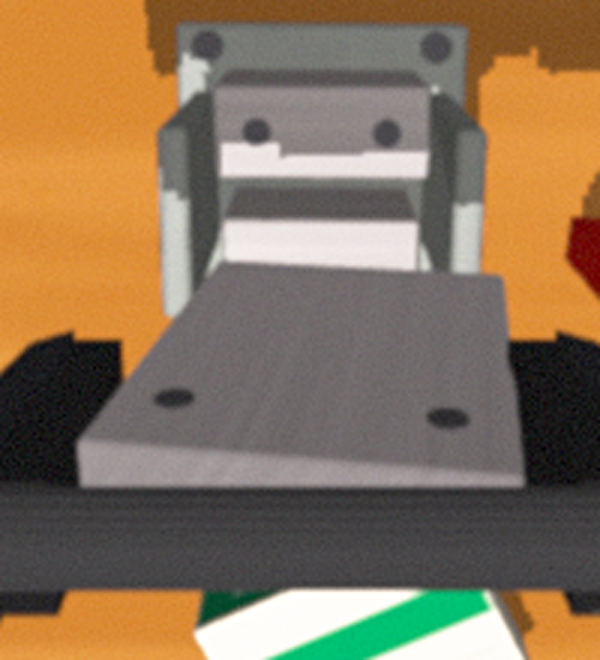

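```bash
python3 - <<'E'
from h import *
kw=load("f")
for p in [(245,18),(260,14),(280,73),(268,77)]: print("orange",atz("w",p,.08,kw).round(3), atz("w",p,0,kw).round(3))
for p in [(375,183),(375,196),(325,195),(325,183),(314,170),(365,172)]: print("red",atz("w",p,.08,kw).round(3),atz("w",p,0,kw).round(3))
for p in [(395,158),(410,92)]: print("rack",atz("w",p,.008,kw).round(3))
s=r.get_state();print(s["tool_pos"],s["eef_rot"],s["clock"])
E
```

```text
orange [ 0.358 -0.433  0.08 ] [ 0.34  -0.435  0.   ]
orange [ 0.354 -0.418  0.08 ] [ 0.335 -0.416  0.   ]
orange [ 0.412 -0.396  0.08 ] [ 0.406 -0.39   0.   ]
orange [ 0.416 -0.409  0.08 ] [ 0.41  -0.406  0.   ]
red [ 0.535 -0.283  0.08 ] [ 0.555 -0.252  0.   ]
red [ 0.55  -0.282  0.08 ] [ 0.574 -0.25   0.   ]
red [ 0.549 -0.341  0.08 ] [ 0.572 -0.323  0.   ]
red [ 0.534 -0.342  0.08 ] [ 0.554 -0.323  0.   ]
red [ 0.519 -0.355  0.08 ] [ 0.535 -0.34   0.   ]
red [ 0.521 -0.296  0.08 ] [ 0.539 -0.268  0.   ]
rack [ 0.517 -0.231  0.008]
rack [ 0.43  -0.22   0.008]
[ 0.51635225 -0.42536487  0.18493415] [ 9.47584733e-04  9.99997475e-01 -1.23619411e-03  1.61956342e-03] 8.2
```

```bash
python3 -m inch '[[0.6,[2,4,0],0],[0.6,[4.5,8,0],0],[0.6,[6.6,11.5,0],0],[0.6,[6.6,11.5,4],0],[0.6,[6.6,11.5,8],0],[0.6,[6.6,11.5,10],0],[0.6,[6.6,11.5,10],0],[0.6,[6.6,11.5,10],0]]' 12; python3 - <<'E'
from h import *
shot("wrist","iw"); print(r.get_state())
E
```

```text
clock: 9.0
tool_pos: [0.4497, -0.3096, 0.0829]
eef_rot: [0.001, 1.0, 0.0, -0.0]
contact_force: [-0.3, -0.2, -0.5]
opening: 0.7
{'clock': 9.05, 'q': array([ 0.46626665,  0.85477818,  0.08846962,  1.93625741, -0.1915173 ,
        0.35702113,  2.2727884 ]), 'qd': array([-0.00309011, -0.01918234,  0.00286697, -0.00555797,  0.00128865,
       -0.00291873,  0.0015747 ]), 'joint_torque': array([-3.10707651e-02, -5.05356109e+01,  2.68535927e+00, -6.64811566e+00,
        2.19416781e-02,  9.02807317e-02, -7.17875300e-04]), 'tool_pos': array([ 0.4501781 , -0.30991832,  0.083563  ]), 'eef_rot': array([ 1.02004030e-03,  9.99999206e-01, -4.25909180e-04,  6.05027792e-04]), 'contact_force': array([-0.19375326, -0.37514485, -0.7290833 ]), 'moment': array([-0.00500837,  0.01884682, -0.01006971]), 'opening': 0.7061594902588247}
```

View pics/iw.png

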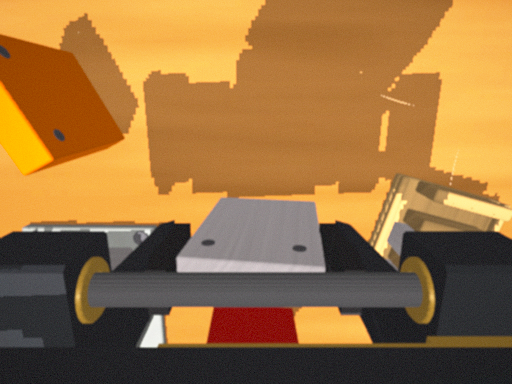

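```bash
python3 -m inch '[[0.6,[0,0,0.6],0],[0.6,[0,0,1.0],0],[0.6,[0,0,1.2],0],[0.6,[0,0,1.3],0],[0.6,[0,0,1.3],0],[0.6,[0,0,1.3],0]]' 6;python3 -m inch '[[0.6,[0,0,0.2],0],[0.6,[0,0,0.2],0]]'; python3 - <<'E'
from h import *
shot("wrist","jw"); zoom("jw",150,150,220,180)
E
```

```text
clock: 9.65
tool_pos: [0.4497, -0.3094, 0.0698]
eef_rot: [0.001, 1.0, -0.0, 0.0]
contact_force: [0.7, 0.9, -0.5]
opening: 0.705
clock: 9.85
tool_pos: [0.4496, -0.3093, 0.0675]
eef_rot: [0.001, 1.0, 0.0, -0.0]
contact_force: [-0.2, 0.5, -1.9]
opening: 0.709
```

View pics/jw_z.png

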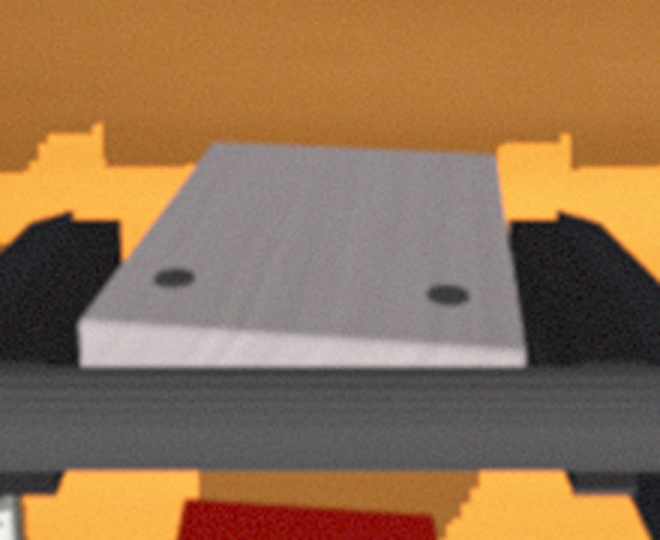

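```bash
python3 -m inch '[[0.6,[0,0,0.2],0],[0.6,[0,0,0.4],0],[0.6,[0,0,0.5],0],[0.6,[0,0,0.5],0]]' 6; python3 - <<'E'
from h import *
shot("wrist","kw"); zoom("kw",150,150,220,180); print(r.get_state()["contact_force"])
E
```

```text
clock: 10.3
tool_pos: [0.4497, -0.3087, 0.0626]
eef_rot: [0.001, 1.0, 0.0, -0.0]
contact_force: [-0.3, 2.1, 2.1]
opening: 0.691
[0.18534306 1.28531704 0.83136538]
```

View pics/kw_z.png

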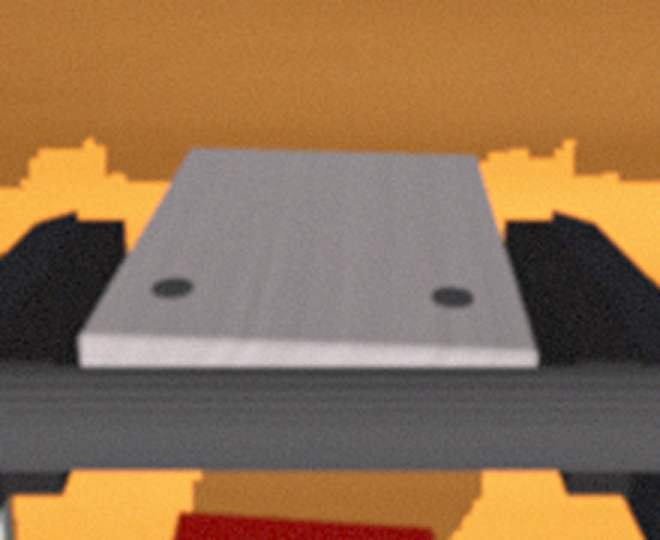

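```bash
python3 -m inch '[[0.6,[0,0,0.15],0],[0.6,[0,0,0.3],0],[0.6,[0,0,0.4],0],[0.6,[0,0,0.4],0]]' 4; python3 - <<'E'
from h import *
shot("wrist","lw"); zoom("lw",150,150,220,180); print(r.get_state()["contact_force"])
E
```

```text
clock: 10.75
tool_pos: [0.4496, -0.3092, 0.0586]
eef_rot: [0.001, 1.0, 0.0, -0.0]
contact_force: [-0.6, 2.3, 1.9]
opening: 0.682
[-0.68902743  2.22173714  2.72768449]
```

View pics/lw_z.png

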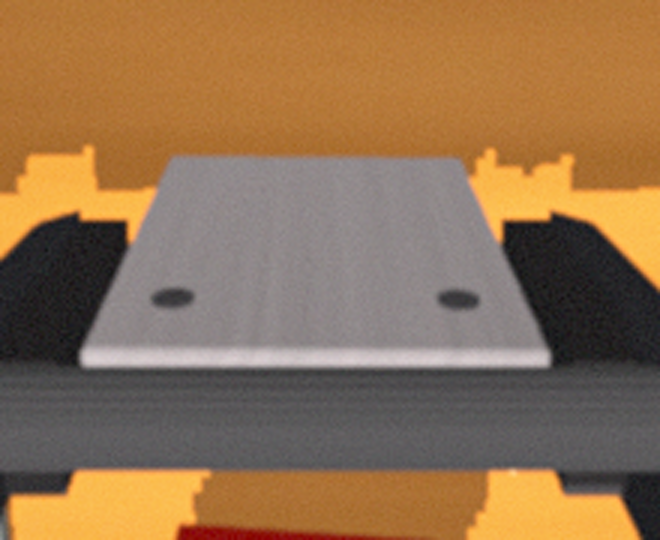

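```bash
python3 -m inch '[[0.25,[0,0,0.3],0],[0.15,[0,0,0.2],0],[0.1,[0,0,0],0],[0.1,[0,0,0],0],[0.1,[0,0,-3],0],[0.1,[0,0,-7],0],[0.1,[0,0,-10],8],[0.1,[0,0,-12],16],[0.1,[0,0,-12],24],[0.1,[0,0,-12],32],[0.1,[0,0,-12],40],[0.2,[0,0,-12],48],[0.3,[0,0,-12],56],[0.3,[0,0,-12],64],[0.3,[0,0,-12],72],[0.3,[0,0,-12],80],[0.3,[0,0,-12],88],[0.3,[0,0,-12],90],[0.3,[0,0,-12],90]]' 5; python3 - <<'E'
from h import *
shot("wrist","mw");shot("side","ms"); print(r.get_state()["q"])
E
```

```text
clock: 12.7
tool_pos: [0.4497, -0.3093, 0.1786]
eef_rot: [0.707, 0.707, -0.0, -0.0]
contact_force: [0.5, -0.6, 0.4]
opening: 0.703
[ 0.1815707   0.77432136  0.59143186  1.90180426 -0.67479818  0.67414659
  1.18835802]
```

View pics/mw.png

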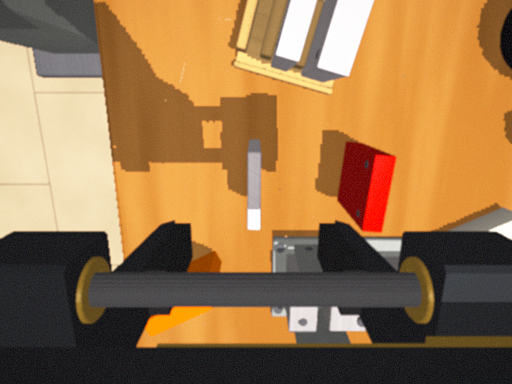

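View pics/ms.png

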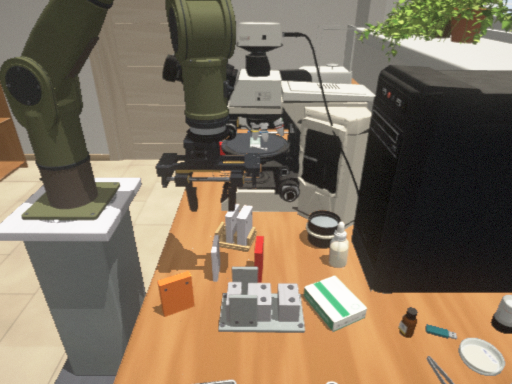

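```bash
python3 - <<'E'
from h import *
kw=load("mw")
for p in [(254,140),(254,150),(254,229),(247,225),(260.5,225),(248.5,160),(260.5,160)]: print(p,atz("w",p,.08,kw).round(4))
s=r.get_state();print(s["tool_pos"],s["eef_rot"])
zoom("mw",200,120,110,120,5)
E
```

```text
(254, 140) [ 0.4495 -0.2708  0.08  ]
(254, 150) [ 0.4495 -0.2779  0.08  ]
(254, 229) [ 0.4495 -0.3388  0.08  ]
(247, 225) [ 0.4441 -0.3355  0.08  ]
(260.5, 225) [ 0.4544 -0.3355  0.08  ]
(248.5, 160) [ 0.4455 -0.2852  0.08  ]
(260.5, 160) [ 0.4542 -0.2852  0.08  ]
[ 0.44964176 -0.30936505  0.17871233] [ 7.06930731e-01  7.07282784e-01  6.64644931e-05 -1.54663616e-05]
```

View pics/mw_z.png

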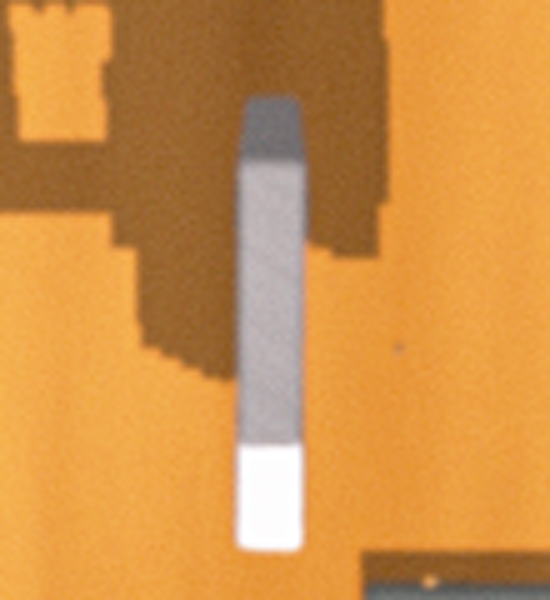

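```bash
python3 -m inch '[[0.3,[0,0,4],0],[0.3,[0,0,7.5],0],[0.3,[0,0,10],0],[0.3,[0,0,11.2],0],[0.3,[0,0,11.2],0],[0.6,[0,0,11.2],0],[1,[0,0,11.2],0],[1,[0,0,11.2],0],[1,[0,0,11.2],0],[1,[0,0,11.2],0]]' 15; python3 - <<'E'
from h import *
shot("wrist","nw"); s=r.get_state();print(s["tool_pos"],s["eef_rot"],s["opening"],s["q"])
E
```

```text
clock: 13.8
tool_pos: [0.4499, -0.3094, 0.0671]
eef_rot: [0.708, 0.707, 0.0, 0.0]
contact_force: [-0.3, -0.5, -0.3]
opening: 0.27
[ 0.44983781 -0.30936563  0.06698172] [7.07649295e-01 7.06563812e-01 9.52623257e-05 2.13916003e-04] 0.22860673403693463 [ 0.29084871  0.9296391   0.39602548  1.94987784 -0.83212663  0.43148901
  1.31835087]
```

View pics/nw.png

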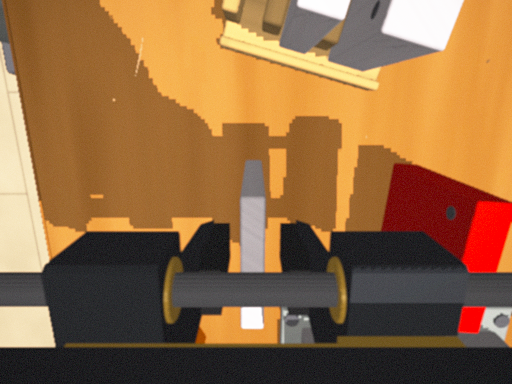

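Still closing; finish the grip, then lift.

```bash
python3 -m inch '[[1,[0,0,0],0],[1,[0,0,0],0],[1,[0,0,0],0]]' 15; python3 -m inch '[[1,[0,0,0],0],[1,[0,0,0],0],[1,[0,0,-1],0],[1,[0,0,-4],0],[1,[0,0,-8],0],[1,[0,0,-12],0],[1,[0,0,-16],0],[1,[0,0,-16],0],[1,[0,0,-16],0]]' 40; python3 - <<'E'
from h import *
s=r.get_state();print(s["tool_pos"],s["eef_rot"],s["opening"],s["q"])
shot("wrist","ow")
E
```

```text
clock: 14.15
tool_pos: [0.4497, -0.3093, 0.0667]
eef_rot: [0.708, 0.706, 0.0, -0.0]
contact_force: [0.4, -0.3, 1.5]
opening: 0.113
clock: 15.05
tool_pos: [0.4498, -0.3091, 0.2274]
eef_rot: [0.708, 0.707, 0.0, 0.0]
contact_force: [0.5, -0.5, -1.9]
opening: 0.112
[ 0.44977228 -0.30911096  0.22738013] [7.07650537e-01 7.06562330e-01 3.80045132e-04 4.96249804e-04] 0.11201547733259704 [ 0.13620252  0.71402455  0.66975721  1.86096609 -0.61509411  0.78322191
  1.13764288]
```

View pics/ow.png

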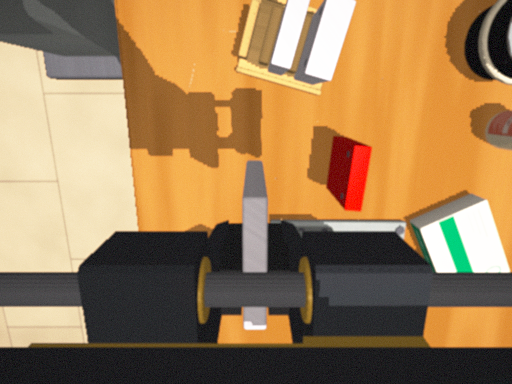

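```bash
python3 -m inch '[[1,[-4,2.2,0],0],[1,[-8,4.4,0],0],[1,[-11.5,6.4,0],0],[1,[-11.5,6.4,3],0],[1,[-11.5,6.4,6],0],[1,[-11.5,6.4,6],0],[1,[-11.5,6.4,6],0],[1,[-11.5,6.4,6],0]]' 40; python3 - <<'E'
from h import *
s=r.get_state();print(s["tool_pos"],s["eef_rot"],s["opening"])
shot("wrist","pw"); shot("side","ps"); zoom("ps",190,200,160,150,4)
s=r.get_state();print(s["tool_pos"],s["eef_rot"],s["opening"])
E
```

```text
clock: 15.9
tool_pos: [0.5137, -0.425, 0.1677]
eef_rot: [0.708, 0.706, -0.0, 0.001]
contact_force: [0.1, -2.3, -1.7]
opening: 0.107
[ 0.5136643  -0.42503189  0.16770864] [ 7.07780375e-01  7.06432163e-01 -1.38970397e-04  7.21543222e-04] 0.10745417651373512
[ 0.51392237 -0.42508184  0.16825784] [7.07711470e-01 7.06500513e-01 3.23637796e-05 1.22425491e-03] 0.11286106755090596
```

View pics/pw.png

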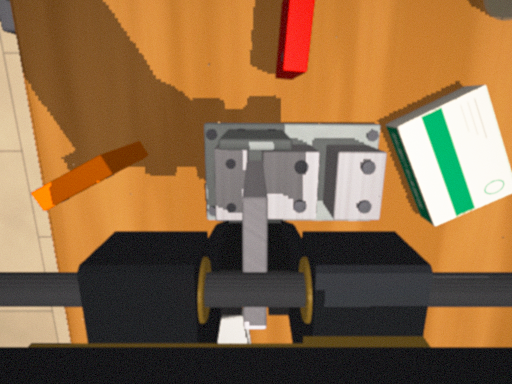

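View pics/ps_z.png

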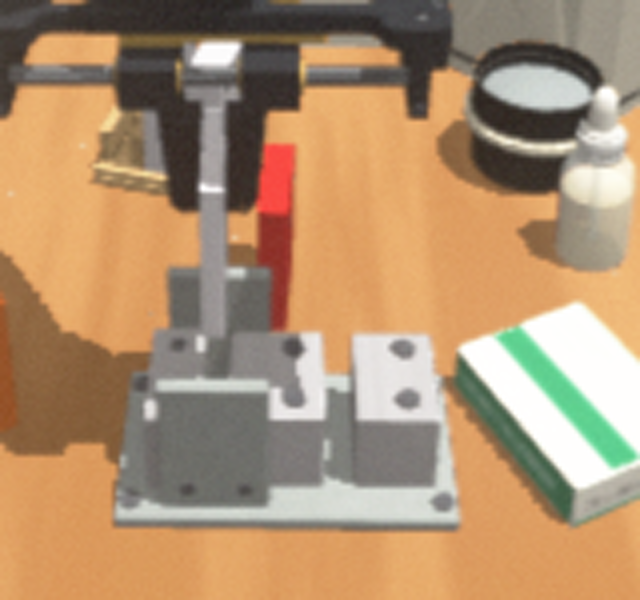

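```bash
python3 -m inch '[[1,[0,0,1.5],0],[1,[0,0,3],0],[1,[0,0,4.2],0],[1,[0,0,4.2],0],[1,[0,0,4.2],0]]' 40; python3 - <<'E'
from h import *
shot("wrist","qw"); zoom("qw",190,110,200,220,3)
s=r.get_state();print(s["tool_pos"],s["eef_rot"],s["contact_force"],s["opening"])
E
```

```text
clock: 16.5
tool_pos: [0.5132, -0.4244, 0.124]
eef_rot: [0.708, 0.706, -0.0, -0.001]
contact_force: [1.4, 0.3, -1.9]
opening: 0.11
[ 0.51343116 -0.4247588   0.12464259] [ 7.07774534e-01  7.06438378e-01 -1.52745646e-04  6.12262267e-05] [ 1.26666368  0.24559341 -1.12813503] 0.11004254478328913
```

View pics/qw_z.png

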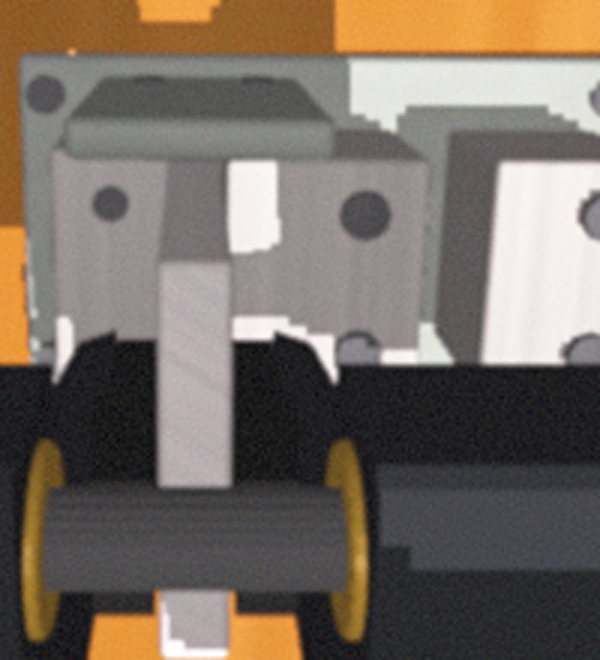

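```bash
python3 -m inch '[[1,[0,0.06,0.5],0],[1,[0,0.06,1],0],[1,[0,0.06,1.4],0],[1,[0,0.06,1.8],0],[1,[0,0.06,1.8],0],[1,[0,0.06,1.8],0]]' 40; python3 - <<'E'
from h import *
shot("wrist","rw"); zoom("rw",190,110,200,220,3); shot("side","rs"); zoom("rs",190,200,160,150,4)
s=r.get_state();print(s["tool_pos"],s["eef_rot"],s["contact_force"],s["moment"],s["opening"])
E
```

```text
clock: 17.15
tool_pos: [0.514, -0.4245, 0.1066]
eef_rot: [0.708, 0.706, 0.0, -0.0]
contact_force: [-0.3, 0.1, -1.7]
opening: 0.111
[ 0.51411541 -0.424655    0.10685201] [ 7.07743118e-01  7.06469850e-01 -1.87653963e-05  1.72280358e-04] [-0.0324067   0.05334277 -0.93703552] [-0.04045651  0.04976468  0.01137731] 0.11113128601028598
```

View pics/rw_z.png

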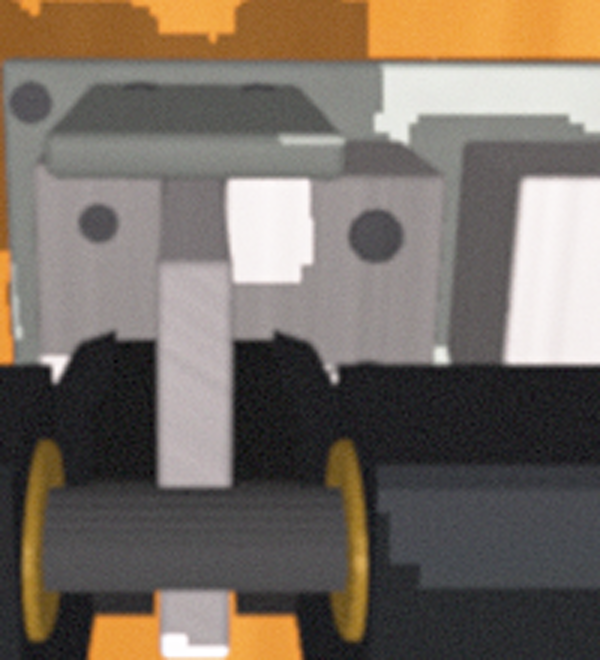

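View pics/rs_z.png

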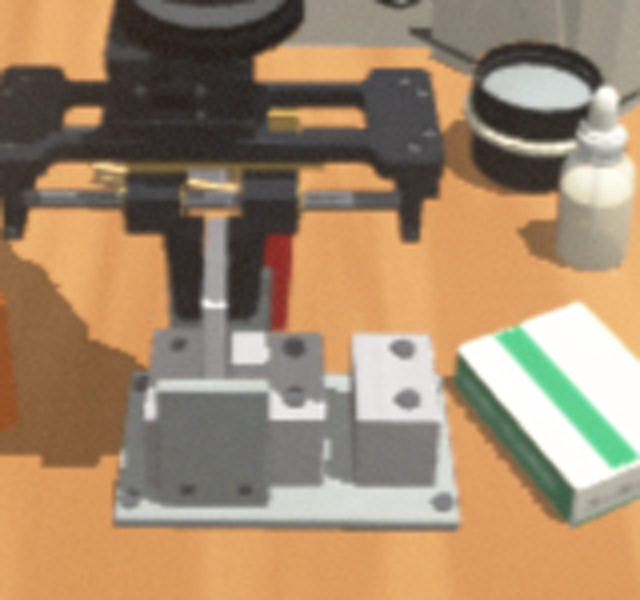

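```bash
python3 -m inch '[[1,[0,0,0.6],0],[1,[0,0,1.2],0],[1,[0,0,1.4],0],[1,[0,0,1.4],0]]' 40; python3 -m inch '[[1,[0,0.1,0],0],[1,[0,0.2,0],0],[1,[0,0.25,0],0],[1,[0,0.25,0],0],[1,[0,0.25,0],0]]'; python3 -m inch '[[1,[0,-0.1,0],0],[1,[0,-0.2,0],0],[1,[0,-0.3,0],0],[1,[0,-0.4,0],0],[1,[0,-0.5,0],0],[1,[0,-0.5,0],0],[1,[0,-0.5,0],0]]'
```

```text
clock: 17.65
tool_pos: [0.5138, -0.4241, 0.0919]
eef_rot: [0.708, 0.706, 0.0, -0.001]
contact_force: [-0.8, 0.3, -1.6]
opening: 0.111
clock: 18.15
tool_pos: [0.5153, -0.4246, 0.0926]
eef_rot: [0.708, 0.706, -0.001, -0.001]
contact_force: [-4.6, 0.7, 0.4]
opening: 0.109
clock: 18.85
tool_pos: [0.5129, -0.4244, 0.093]
eef_rot: [0.708, 0.707, 0.001, 0.001]
contact_force: [2.9, -0.9, -1.9]
opening: 0.108
```

Play is about 2 mm (contact at x 0.5153 and 0.5129), so the 10 mm plate fits. Now send it home.

```bash
python3 -m inch '[[1,[0,0.25,0],0],[1,[0,0.25,0],0],[1,[0,0.25,0.5],0],[1,[0,0.25,1],0],[1,[0,0.25,1.3],0],[1,[0,0.25,1.5],0],[1,[0,0.25,1.6],0],[1,[0,0.25,1.7],0],[1,[0,0.25,1.7],0]]' 40;  python3 -m inch '[[1,[0,0,0.1],0],[1,[0,0,0.2],0],[1,[0,0,0.2],0]]' 15
```

```text
clock: 19.75
tool_pos: [0.5141, -0.4245, 0.0756]
eef_rot: [0.708, 0.706, 0.0, -0.0]
contact_force: [-0.3, 0.3, -0.9]
opening: 0.108
clock: 20.05
tool_pos: [0.5142, -0.4247, 0.0748]
eef_rot: [0.708, 0.706, 0.0, 0.0]
contact_force: [-0.9, 1.1, 4.8]
opening: 0.11
```

```bash
python3 -m inch '[[0.8,[0,0,0],0],[0.7,[0,0,0],0],[0.6,[0,0,0],0],[0.55,[0,0,0],0],[0.55,[0,0,0],0]]' 5;python3 -m inch '[[0.55,[0,0,-1],0],[0.55,[0,0,-3],0],[0.55,[0,0,-7],0],[0.55,[0,0,-12],0],[0.55,[0,0,-16],0],[0.55,[0,0,-20],0],[0.55,[0,0,-20],0]]'; python3 - <<'E'
from h import *
shot("wrist","sw"); zoom("sw",150,70,220,180,3); shot("side","ss"); zoom("ss",190,200,160,150,4)
shot("top","st"); zoom("st",260,150,140,100,5)
E
```

```text
clock: 20.55
tool_pos: [0.514, -0.4245, 0.0735]
eef_rot: [0.708, 0.706, -0.0, -0.0]
contact_force: [0.2, 0.2, 0.1]
opening: 0.45
clock: 21.25
tool_pos: [0.5154, -0.4277, 0.281]
eef_rot: [0.708, 0.706, -0.0, 0.006]
contact_force: [-0.3, -1.0, -0.2]
opening: 0.45
```

View pics/sw_z.png

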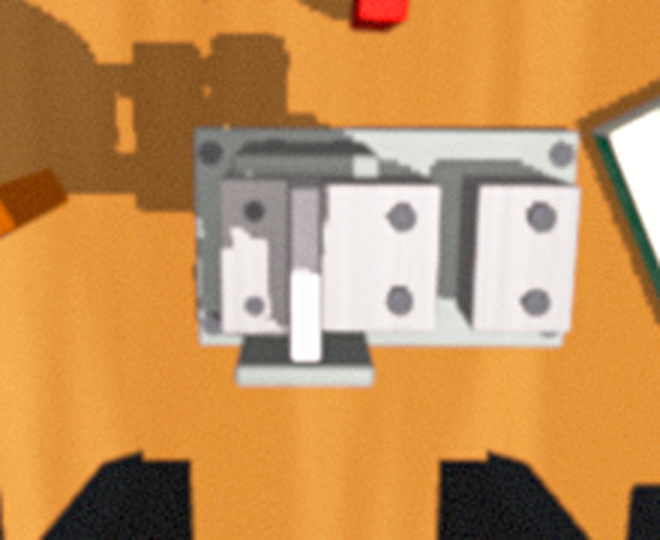

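View pics/ss_z.png

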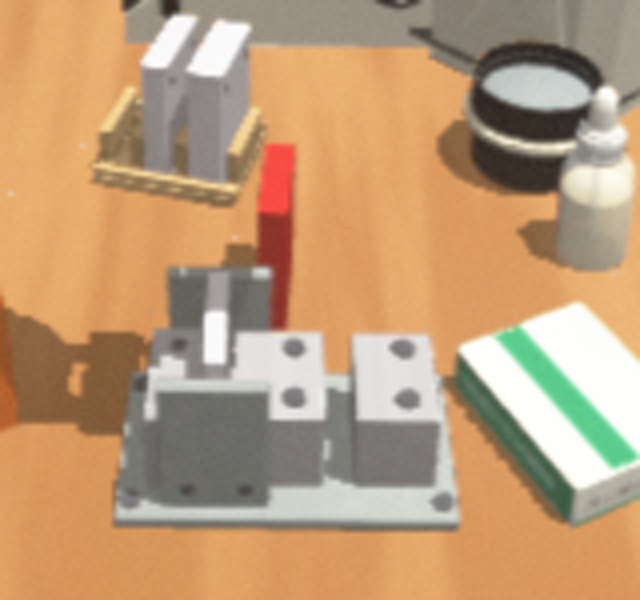

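View pics/st_z.png

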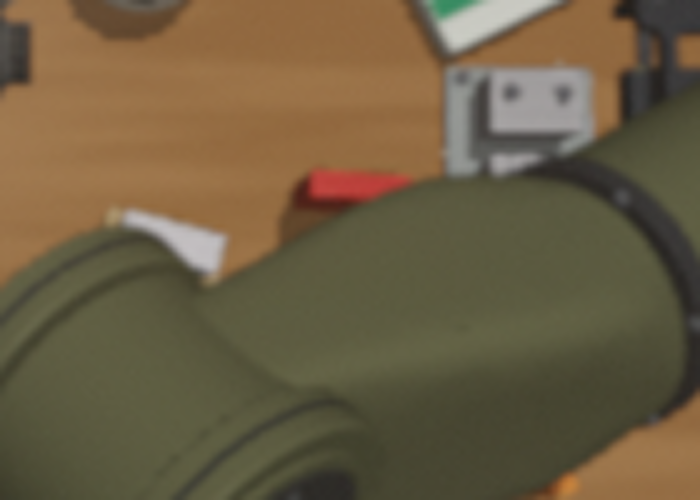

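```bash
python3 - <<'E'
from h import *
kw=load("sw"); f=lambda u,v:(150+(u+.5)/3-.5,70+(v+.5)/3-.5)
for p in [(291,188),(321,188),(290,361),(321,361)]: print(atz("w",f(*p),.088,kw).round(4))
X=[[.509,-.454,.088],[.519,-.454,.088],[.519,-.394,.088],[.509,-.394,.088]]
for z in (.088,.094): 
    Y=np.array(X);Y[:,2]=z; print("side zoom pred",((proj("s",Y,load("ss"))-[190,200])*4).round(0).tolist())
plates("sw",.088,(230,120,270,200),120,30)
s=r.get_state(); print(s["tool_pos"],s["contact_force"])
E
```

```text
[ 0.5094 -0.3945  0.088 ]
[ 0.5194 -0.3945  0.088 ]
[ 0.5086 -0.4543  0.088 ]
[ 0.5194 -0.4543  0.088 ]
side zoom pred [[202.0, 358.0], [225.0, 358.0], [228.0, 266.0], [207.0, 266.0]]
side zoom pred [[202.0, 347.0], [225.0, 347.0], [228.0, 256.0], [207.0, 256.0]]
[230 121  40   9 167] [ 0.5131 -0.3868  0.088 ] [np.float64(38.5), np.float64(7.8)] 179.86
[ 230  130   40   69 2338] [ 0.5122 -0.4249  0.088 ] [np.float64(38.8), np.float64(70.9)] 90.57
[ 0.51383246 -0.42394105  0.27343534] [-0.1904613   1.14547347  0.2034197 ]
```

```bash
python3 -c "
from plant import r
print(r.finish_job())"
```

```text
the job is handed in; nothing more can be done
None
```

The 10 mm plate fits the gap. It is standing fully home on the gap floor, and the job was handed in at about 21 s. `finish_job` gives no verdict, so what follows rests on my own checks.

- **One mishap:** my first lowering, with the plate held by its ends, was about 2 mm off. The plate caught on a guide cheek and turned about 5° in the fingers, but it was not dropped.
- **Recovery:** I carried it to the desk and pressed it level while standing it there. I then took it again across its faces.
- **Trial:** at depth, with the plate held across its faces, the jaws stopped it after about 2.4 mm of side-to-side travel. That matches the gap of about 12 mm I measured in the images, so I did not try the thicker plates.
- **Final checks:** I felt the gap floor at the expected height. The last pictures show the plate upright and centred at about (0.514, −0.424), with its top at about 88 mm, which is fully home. No check failed or disagreed at the end.
- **Everything else:** I never touched the 16 and 22 mm plates; both are in their slots. I did not approach the bottle or the carton either. The gripper was open and clear above the vice at the end.

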